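# Build the test-sieve stack on the shaker

## Task

Build the test-sieve stack on the sieve shaker, from the bottom up: the steel receiver pan in the shaker's round socket, then the finest sieve (blue), the medium one (green), the coarsest (yellow), and the white lid on top. Each part must be nested fully home and level in the one below it, and the beaker, the dropper bottle, the measuring cylinder and the timer must be left standing where they are.

Things in the scene. Friction and masses are not known exactly. Their poses are not given: they have to be found in the camera images.
- shaker: Sieve shaker, fixed: round white housing (radius 64 mm, control panel out to 68 mm on its -x side), black bellows, aluminium head of radius 42 mm with its top 60 mm above the bench. In the head, on the axis, a round socket open to the top: radius 29.5 mm, 10 mm deep, black pad on its floor. Origin: on the axis at bench level, z up. The pan is home when its origin is 52 mm above this one.
- pan: Receiver pan: bright steel cup, 34 mm high, 90 g. Origin: centre of underside, z up. Skirt z 0 to 8 mm, radius 27.5 (24.5 at its foot); frame z 8 to 34, outer radius 32 (grasp across it, 65 mm wide, at z 24); open mouth of radius 29.5 in the top, floor at z 11. A skirt enters the mouth below with 2 mm play all round until its shoulder (z 8) rests on the rim, 26 mm above the part below.
- sieve_fine: Finest sieve: blue plastic frame, very close steel mesh. Size, shape, origin and grasp as the pan's. 70 g.
- sieve_medium: Medium sieve: green plastic frame, 3 mm steel mesh. Size, shape, origin and grasp as the pan's. 70 g.
- sieve_coarse: Coarsest sieve: yellow plastic frame, wide 6 mm steel mesh. Size, shape, origin and grasp as the pan's. 70 g.
- lid: White round lid with a black knob. Skirt as the pan's (z 0 to 8 mm, radius 27.5 mm), flange of radius 32 mm from z 8 to 14 mm, knob on the axis, radius 12.5 mm (9 mm at its neck), z 13 to 38 mm: grasp the knob (25 mm wide) from above at about z 27 mm. Origin: centre of the underside, z up. Home on the coarse sieve its origin stands 26 mm above that sieve's. 60 g.
- beaker: Bystander: glass beaker with a yellowish sample, 65 x 75 mm, 89 mm high, standing loose among the parts. Origin: centre of its underside. Leave it alone.
- bottle: Bystander: brown glass dropper bottle with a red rubber teat, 42 mm across, 116 mm high, loose. Origin: centre of its underside. Leave it alone.
- cylinder: Bystander: slim glass measuring cylinder on a blue foot, 47 mm across the foot, 151 mm high, loose. Origin: centre of its underside. Leave it alone.
- timer: Bystander: white countdown timer with coloured buttons, 36 x 68 mm, 61 mm high, loose. Origin: centre of its underside. Leave it alone.
There are look-alikes about, which are no part of the job. Leave any orange or red look-alike of the pan alone.

How it is judged:
On the way, in this order (a step that is already met when the one before it is completed fails the run):
1. the steel pan is home in the shaker's socket, and let go (horizontal distance between pan and shaker below 0.005 m and z of pan in the frame of shaker between 0.049 and 0.055 m and angle between pan's own z axis and vertical below 0.07 rad and contact force between the fingers and pan below 0.05 N), for 0.2 s.
2. the blue sieve is nested in the pan, and let go (horizontal distance between sieve_fine and pan below 0.005 m and z of sieve_fine in the frame of pan between 0.023 and 0.029 m and angle between sieve_fine's own z axis and vertical below 0.07 rad and contact force between the fingers and sieve_fine below 0.05 N), for 0.2 s.
3. the green sieve is nested in the blue one, and let go (horizontal distance between sieve_medium and sieve_fine below 0.005 m and z of sieve_medium in the frame of sieve_fine between 0.023 and 0.029 m and angle between sieve_medium's own z axis and vertical below 0.07 rad and contact force between the fingers and sieve_medium below 0.05 N), for 0.2 s.
4. the yellow sieve is nested in the green one, and let go (horizontal distance between sieve_coarse and sieve_medium below 0.005 m and z of sieve_coarse in the frame of sieve_medium between 0.023 and 0.029 m and angle between sieve_coarse's own z axis and vertical below 0.07 rad and contact force between the fingers and sieve_coarse below 0.05 N), for 0.2 s.
5. the lid is nested in the yellow sieve, and let go (horizontal distance between lid and sieve_coarse below 0.005 m and z of lid in the frame of sieve_coarse between 0.023 and 0.029 m and angle between lid's own z axis and vertical below 0.07 rad and contact force between the fingers and lid below 0.05 N), for 0.2 s.
At the end, for the whole second after the job is handed in: From the shaker up: pan, blue, green, yellow, lid, each within 5 mm of the axis of the part below and 3 mm of its nested height (52 mm above the bench for the pan, then 26 mm a step), upright to 4 degrees, at rest; the four bystanders within 25 mm of their places and upright (horizontal distance between pan and shaker below 0.005 m and z of pan in the frame of shaker between 0.049 and 0.055 m and angle between each of pan, sieve_fine, sieve_medium, sieve_coarse, lid's own z axis and vertical below 0.07 rad and linear speed of each of pan, sieve_fine, sieve_medium, sieve_coarse, lid below 0.02 m/s and angular speed of each of pan, sieve_fine, sieve_medium, sieve_coarse, lid below 0.2 rad/s and horizontal distance between sieve_fine and pan below 0.005 m and z of sieve_fine in the frame of pan between 0.023 and 0.029 m and horizontal distance between sieve_medium and sieve_fine below 0.005 m and z of sieve_medium in the frame of sieve_fine between 0.023 and 0.029 m and horizontal distance between sieve_coarse and sieve_medium below 0.005 m and z of sieve_coarse in the frame of sieve_medium between 0.023 and 0.029 m and horizontal distance between lid and sieve_coarse below 0.005 m and z of lid in the frame of sieve_coarse between 0.023 and 0.029 m and distance of each of beaker, bottle, cylinder, timer from where it was at the start of the episode below 0.025 m and angle between each of beaker, bottle, cylinder, timer's own z axis and vertical below 0.15 rad); the robot touches nothing.
It fails at once if the beaker is pushed from its place or knocked over (distance of beaker from where it was at the start of the episode above 0.025 m or angle between beaker's own z axis and vertical above 0.35 rad).
It fails at once if the dropper bottle is pushed from its place or knocked over (distance of bottle from where it was at the start of the episode above 0.025 m or angle between bottle's own z axis and vertical above 0.35 rad).
It fails at once if the measuring cylinder is pushed from its place or knocked over (distance of cylinder from where it was at the start of the episode above 0.025 m or angle between cylinder's own z axis and vertical above 0.35 rad).
It fails at once if the timer is pushed from its place or knocked over (distance of timer from where it was at the start of the episode above 0.025 m or angle between timer's own z axis and vertical above 0.35 rad).
It also fails if it takes over 104 s, if anything falls off the work surface, if the arm or the gripper's body presses on something with over 40 N, if the wrist force passes 120 N, or if a joint passes its speed limit or range.

## Robot

A 7-joint arm with a two-finger parallel gripper is mounted at the origin on a cart in front of the work surface, level with it; the furniture and walls round the work are solid. World frame = base frame: x ahead of the robot, y to its left, z up, the work surface at z = 0. Lengths are in m, angles in rad, forces in N, time in s.
With the tool pointing down it reaches from about 0.425 to 0.95 m from the base axis. Payload 4.7 kg.
Tool frame: the origin (TCP) lies between the finger pads; the fingertips stand 25 mm ahead of it and the grasp point (between the pads) lies 6 mm ahead of it; z points along the fingers, y is the line along which they close (so a half turn about z gives the same grasp; the last joint's range is limited). The gripper opens to 85 mm and grips with 20 to 120 N. Pads are 22 mm wide; open, the fingers measure 114 mm over their backs; the gripper's body (76 mm by 85 mm) begins 54 mm behind the grasp point. The pads swing forward as they close: fully open they stand 13 mm farther back than shut.
Start: joints at [-1.152, 0.469, -0.049, 1.532, 0.024, 1.141, -0.082], TCP at [0.292, 0.608, 0.227] pointing down, gripper open.
Joint ranges: [-2.59, 2.59], [-0.33, 1.99], [-1.39, 1.29], [0.1, 2.45], [-1.04, 4.18], [0.21, 1.99], [-2.66, 2.66]. Speed limits (rad/s): [2.57, 2.57, 3.14, 3.14, 3.14, 3.14, 3.14].

## Interface

Orientations are given as a 3x3 rotation matrix whose columns are the frame's x, y, z axes.
In Python, from rig import * gives the robot as it stands. Calls block until the motion is done:
- movep(position, orientation): joint-space move of the TCP to a pose.
- move_l(position, attitude=None, feed=0.15, until_force=None): straight line of the TCP; attitude=None keeps the orientation; feed is the mean speed in m/s. With until_force (N) it stops when the force on the tool has changed by that much, and returns True; else False.
- move_joints(angles): joint-space move.
- command_gripper(opening, newtons=None): finger opening in m; newtons is the grip in N (None keeps the last); returns when the fingers have stopped.
- sleep(seconds).
- inverse_kinematics(position, orientation): joint angles nearest the present ones, or None.
- sense(): the state.
- camera(name): name is "scene" or "top"; returns (picture, depth): 384x512x3 uint8, red, green, blue; 384x512 float32, m along the optical axis (not along the pixel's ray), 0 where there is no reading.
- camera_params(name): a dict with "K" (3x3 intrinsics, pixels), "position" and "rotation" of the camera in the world. Camera axes: x right, y down, z forward; pixel columns grow to the right and rows downward; lengths in m; the calibration is good to about 2 mm. A picture is of the moment at which its call begins. camera_params takes no time and is no camera call.
A pose or a line that the arm cannot do raises Unreachable and nothing moves.
- finish_job(): hands the job in; it is judged then, once.
The state is a dict: "time_s": time; "joint_pos": joint angles; "qd": joint speeds; "joint_efforts": joint torques, N m; "position": TCP position; "tcp_rot": TCP orientation; "wrist_force": force on the tool from outside, world axes, zero at the start; "ft_torque": the same for the moment, N m; "finger_gap": finger opening in m; "gripper_force": force on a finger pad.
Only numpy, scipy, OpenCV 4.12 (cv2) and the standard library are available. Lean on these libraries where they do the work, as an engineer would, in place of code of your own. Each camera call takes 0.05 s, during which the arm holds its last target. There are 200 camera calls.

## Working session

There is one attempt and no reset: what is moved stays moved. The work goes in short steps, each a Python script; the robot and the scene stay as the last script left them, time stands still between calls to the robot, and variables do not carry over. Pictures are saved under pics/ and viewed, at most 14 in all, crops included, and the job is handed in when it is done.

```bash
ls; mkdir -p pics
python3 - <<'E'
from rig import *
import cv2, numpy as np
for n in ("scene","top"):
    p,d=camera(n); cv2.imwrite(f"pics/{n}0.png",cv2.resize(p[...,::-1],None,fx=1.5,fy=1.5,interpolation=cv2.INTER_CUBIC)); np.savez(f"{n}0.npz",p=p,d=d)
    c=camera_params(n); print(n,c)
print(sense())
E
```

```text
pics
scene {'K': array([[347.66802974,   0.        , 250.35233211],
       [  0.        , 347.66802974, 188.88724917],
       [  0.        ,   0.        ,   1.        ]]), 'position': array([ 0.07239537, -0.65357071,  0.53953555]), 'rotation': array([[ 0.78916106, -0.31191509,  0.5290877 ],
       [-0.61380352, -0.37011714,  0.69732241],
       [-0.02168095, -0.87505559, -0.48353661]])}
top {'K': array([[432.74523178,   0.        , 261.55765248],
       [  0.        , 432.74523178, 189.24561542],
       [  0.        ,   0.        ,   1.        ]]), 'position': array([0.51748761, 0.01754741, 1.4481822 ]), 'rotation': array([[-0.01996729, -0.99753085,  0.06733137],
       [-0.99959241,  0.02129217,  0.01901714],
       [-0.02040382, -0.06692421, -0.99754941]])}
{'time_s': 0.1, 'joint_pos': array([-1.15188532,  0.46937137, -0.04857574,  1.53357247,  0.0241315 ,
        1.14100718, -0.0823017 ]), 'qd': array([-1.37992953e-03, -2.27194890e-03, -8.59622428e-04, -2.65474558e-03,
        3.41591545e-04,  3.44718789e-04,  7.09040131e-05]), 'joint_efforts': array([ 9.15203527e-04, -5.11513424e+01, -4.68797470e-02, -2.38388515e+01,
        1.08053262e-02,  4.37733412e-03, -1.16161664e-05]), 'position': array([0.29204608, 0.60795928, 0.22586003]), 'tcp_rot': array([[-9.01407194e-01,  4.32971838e-01, -6.76565901e-04],
       [ 4.32972356e-01,  9.01405712e-01, -1.63764364e-03],
       [-9.91932102e-05, -1.76911809e-03, -9.99998430e-01]]), 'wrist_force': array([ 0.68659851,  0.29822992, -0.1253353 ]), 'ft_torque': array([-0.02055897,  0.03977856,  0.00465189]), 'gripper_force': 0.0, 'finger_gap': 0.08557994988838188}
```

View pics/top0.png

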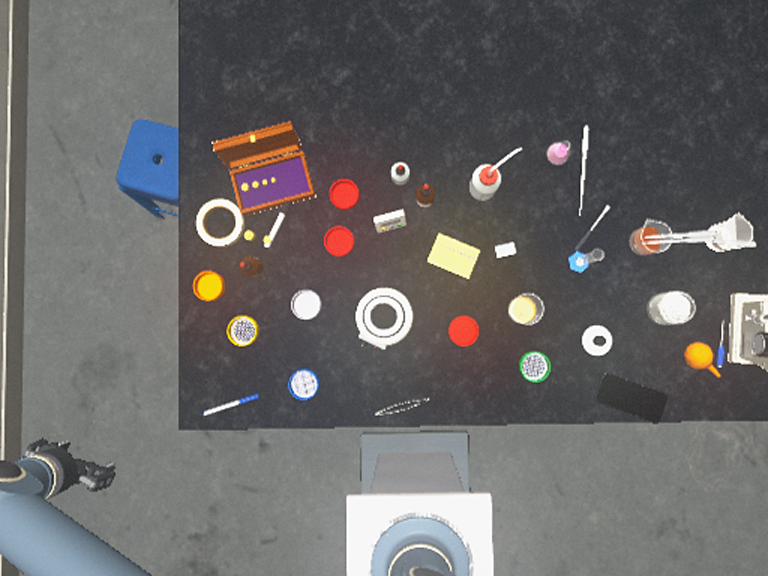

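View pics/scene0.png

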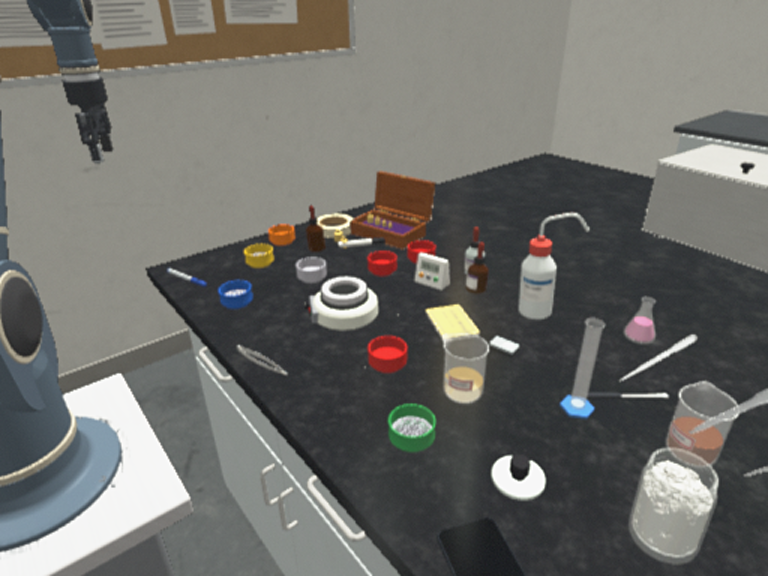

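Top view, in 768×576 pixels:
- **Shaker and parts:** shaker at (384,317), steel pan (306,305), blue sieve (303,384), yellow sieve (242,331), green sieve (535,367), lid (597,340).
- **Bystanders:** beaker (526,309), cylinder foot (579,262), timer (390,220), brown bottles (425,195) and (250,266).
- **Look-alikes:** red ones at (463,331), (344,193) and (339,241); an orange one at (208,286).

Next I'll turn these into positions using depth.

```bash
cat > vis.py <<'E'
import numpy as np, cv2
from scipy.optimize import least_squares
from rig import camera_params
def cloud(n,d):
    c=camera_params(n); K=c["K"]; v,u=np.mgrid[:d.shape[0],:d.shape[1]]
    P=np.stack([(u-K[0,2])*d/K[0,0],(v-K[1,2])*d/K[1,1],d],-1)@c["rotation"].T+c["position"]
    P[d<=0]=np.nan; return P
def near(P,g,zmin,zmax,r):
    q=P[(np.hypot(P[...,0]-g[0],P[...,1]-g[1])<r)&(P[...,2]>zmin)&(P[...,2]<zmax)]; return q
def ring(q,R=None):
    "robust circle fit of xy points, radius free or given"
    f=lambda s:np.hypot(q[:,0]-s[0],q[:,1]-s[1])-(s[2] if R is None else R)
    s0=np.r_[(q[:,:2].min(0)+q[:,:2].max(0))/2,[.031]]
    return least_squares(f,s0 if R is None else s0[:2],loss="soft_l1",f_scale=.002).x
E
python3 - <<'E'
from vis import *
np.set_printoptions(precision=4,suppress=True)
T=np.load("top0.npz"); S=np.load("scene0.npz"); PT=cloud("top",T["d"]); PS=cloud("scene",S["d"])
px=dict(shaker=(384,317),pan=(306,305),blue=(303,384),yellow=(242,331),green=(535,367),lid=(597,340),beaker=(526,309),cyl=(579,262),timer=(390,220),bottleA=(425,195),bottleB=(250,266),red=(463,331),orange=(208,286))
for k,(u,v) in px.items():
    g=PT[int(v/1.5)-2:int(v/1.5)+3,int(u/1.5)-2:int(u/1.5)+3].reshape(-1,3); g=np.nanmedian(g,0)
    r=.09 if k=="shaker" else .05
    for nm,P in(("T",PT),("S",PS)):
        q=near(P,g,.012,.3,r)
        if len(q)<8: print(k,nm,"few",g); continue
        ext=(q[:,:2].min(0)+q[:,:2].max(0))/2; sz=np.ptp(q[:,:2],axis=0)
        print(k,nm,g,"mid",ext,"size",sz,"ztop",np.percentile(q[:,2],[50,97]),len(q))
for k,lo,hi in(("pan",.025,.042),("blue",.025,.042),("yellow",.025,.042),("green",.025,.042),("lid",.006,.02),("shaker",.052,.068)):
    u,v=px[k]; g=np.nanmedian(PT[int(v/1.5)-2:int(v/1.5)+3,int(u/1.5)-2:int(u/1.5)+3].reshape(-1,3),0)
    for nm,P in(("T",PT),("S",PS)):
        q=near(P,g,lo,hi,.05); print("ring",k,nm,ring(q) if len(q)>8 else 0,np.median(q[:,2]) if len(q) else 0,len(q))
for nm,P in(("T",PT),("S",PS)):
    q=P[(abs(P[...,0]-.6)<.12)&(abs(P[...,1])<.4)&(abs(P[...,2])<.012)]; print("bench z",nm,np.median(q[:,2]))
E
```

```text
shaker T [0.5418 0.0635 0.051 ] mid [0.5378 0.0662] size [0.1351 0.1226] ztop [0.0442 0.063 ] 1213
shaker S [0.5418 0.0635 0.051 ] mid [0.5347 0.0616] size [0.1332 0.1182] ztop [0.038  0.0614] 1216
pan T [0.5727 0.2372 0.0109] mid [0.5721 0.2357] size [0.0598 0.0627] ztop [0.0164 0.0369] 168
pan S [0.5727 0.2372 0.0109] mid [0.5726 0.2383] size [0.0634 0.0694] ztop [0.0242 0.0356] 250
blue T [0.3969 0.2465 0.0077] mid [0.3979 0.2441] size [0.0618 0.0635] ztop [0.0164 0.0378] 160
blue S [0.3969 0.2465 0.0077] mid [0.3982 0.2451] size [0.0626 0.068 ] ztop [0.0242 0.0352] 293
yellow T [0.5191 0.3831 0.0019] mid [0.5172 0.3774] size [0.0629 0.0646] ztop [0.0224 0.0377] 139
yellow S [0.5191 0.3831 0.0019] mid [0.5176 0.3787] size [0.0622 0.0695] ztop [0.0245 0.0355] 219
green T [ 0.4274 -0.2636  0.0033] mid [ 0.4272 -0.2591] size [0.0616 0.0633] ztop [0.0196 0.0391] 149
green S [ 0.4274 -0.2636  0.0033] mid [ 0.4278 -0.2584] size [0.0632 0.0642] ztop [0.0233 0.0351] 600
lid T [ 0.4844 -0.3932  0.0387] mid [ 0.4806 -0.3988] size [0.0593 0.0629] ztop [0.0155 0.0421] 218
lid S [ 0.4844 -0.39
[... 1573 characters left out ...]
 0.03104792697852543 113
ring blue T [0.3985 0.2435 0.0305] 0.0330303190266904 62
ring blue S [0.3989 0.2448 0.0307] 0.030617120557951294 137
ring yellow T [0.5174 0.3767 0.0306] 0.03241310945165221 65
ring yellow S [0.518  0.3786 0.0305] 0.030718643084539643 103
ring green T [ 0.4277 -0.2585  0.0306] 0.033048734011807746 61
ring green S [ 0.4279 -0.2581  0.0305] 0.031962038748770905 266
ring lid T [ 0.4807 -0.4001  0.0252] 0.012940667998124322 261
ring lid S [ 0.4812 -0.398   0.025 ] 0.013474037181624765 623
ring shaker T [0.5427 0.0652 0.0341] 0.05866582584147717 360
ring shaker S [0.5401 0.0628 0.0353] 0.05944554102601138 334
bench z T 0.0003996732556437177
bench z S 0.0009302417183683076
```

The measured sizes, heights and reach all agree with the given ones. I'll refine the shaker axis, then pick and place the pan. I'm gripping it a bit high so the fingertips clear the shaker head.

```bash
cat > arm.py <<'E'
from rig import *
from vis import *
np.set_printoptions(precision=4,suppress=True)
def Rz(xy,extra=0):
    a=np.arctan2(xy[1],xy[0])+extra; c,s=np.cos(a),np.sin(a)
    return np.array([[-s,c,0],[c,s,0],[0,0,-1.]])
def pick(xy,h,top,f=40,open_=.085):
    "grasp the part standing at xy with the TCP at height h, lift to height top"
    xy=np.asarray(xy); command_gripper(open_,f); R=Rz(xy)
    movep(np.r_[xy,h+.09],R); move_l(np.r_[xy,h],feed=.12)
    command_gripper(0,f); s=sense(); print("gap",s["finger_gap"],"F",s["gripper_force"],"tcp",s["position"],"t",s["time_s"])
    move_l(np.r_[xy,top],feed=.25)
def lower(xy,zhome,top):
    "bring the held part over xy and lower it until it sits; returns how far above home the TCP stopped"
    R=Rz(xy); movep(np.r_[xy,top],R); move_l(np.r_[xy,zhome+.02],feed=.2); sleep(.2)
    print("gap held",sense()["finger_gap"])
    hit=move_l(np.r_[xy,zhome-.003],feed=.03,until_force=6); s=sense()
    dz=s["position"][2]-zhome; print("hit",hit,"dz",dz,"xy",s["position"][:2],"F",s["wrist_force"],"t",s["time_s"]); return dz
def release(xy,top,open_=.085):
    command_gripper(open_); move_l(np.r_[sense()["position"][:2],top],feed=.25)
E
python3 - <<'E'
from arm import *
res=[]
for n in("top","scene"):
    P=cloud(n,np.load(n+"0.npz")["d"]); q=near(P,(.5414,.064),.056,.066,.05)
    f=lambda s:np.maximum(0,abs(np.hypot(q[:,0]-s[0],q[:,1]-s[1])-.03575)-.00525)
    s=least_squares(f,[.5414,.064],loss="soft_l1",f_scale=.001).x; d=np.hypot(*(q[:,:2]-s).T); res.append(s)
    print(n,s,np.percentile(d,[2,50,98]),np.median(q[:,2]))
sh=np.mean(res,0); print("shaker",sh); np.save("shaker.npy",sh)
pan=np.array([.5725,.2368])
for xy in(pan,sh,[.3987,.2442],[.5177,.3777],[.4278,-.2583],[.481,-.399]):
    print([inverse_kinematics(np.r_[xy,z],Rz(xy)) is not None for z in(.035,.1,.2,.28,.32)])
pick(pan,.035,.2)
dz=lower(sh,.087,.2)
if abs(dz)<.004: release(sh,.2)
print(sense()["time_s"])
E
```

```text
top [0.5429 0.0655] [0.0209 0.0361 0.0415] 0.059850997673901896
scene [0.5422 0.0659] [0.0292 0.0366 0.0424] 0.060363657880335764
shaker [0.5425 0.0657]
[True, True, True, True, True]
[True, True, True, True, True]
[True, True, True, True, True]
[True, True, True, True, True]
[True, True, True, True, True]
[True, True, True, True, True]
gap -0.0002254483728825836 F 0.0 tcp [0.5725 0.2368 0.035 ] t 3.725
gap held 9.106378909717954e-05
hit False dz -0.002894012985683883 xy [0.5427 0.0657] F [ 0.8457 -0.3471 -0.5127] t 6.9917
8.3917
```

The fingers closed on nothing, so I'll look before going on.

Run:
```python
from arm import *
p,d=camera("scene"); cv2.imwrite("pics/s1.png",cv2.resize(p[130:290,80:330,::-1],None,fx=3,fy=3,interpolation=cv2.INTER_CUBIC))
PS=cloud("scene",d); p,d=camera("top"); PT=cloud("top",d)
for P in(PT,PS):
    q=near(P,(.5725,.237),.012,.3,.06); print((q[:,:2].min(0)+q[:,:2].max(0))/2,np.ptp(q,axis=0),len(q))
```

```text
[0.572  0.2362] [0.0596 0.0634 0.0278] 171
[0.5729 0.2377] [0.0651 0.0683 0.0256] 248
```

View pics/s1.png

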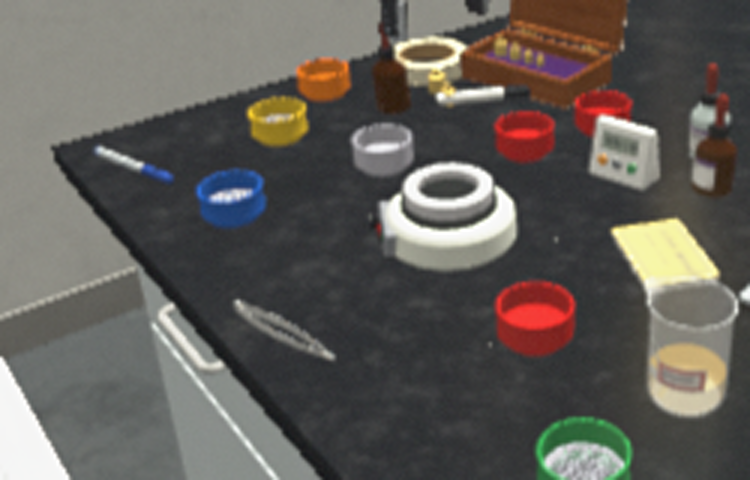

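Run:
```python
from arm import *
def tips(tag):
    s=sense(); t=s["position"]; p,d=camera("scene"); P=cloud("scene",d)
    q=near(P,t[:2],.1,.3,.09); y=(q-t)@s["tcp_rot"]
    print(tag,s["finger_gap"],t,"ahead pct",np.percentile(y[:,2],[90,97,99.5]),len(q))
    m=y[:,2]>0; print("  closing-axis range ahead of TCP",np.percentile(y[m,1],[1,50,99]),"x",np.percentile(y[m,0],[1,50,99]))
    return p
a=tips("open"); command_gripper(.065); b=tips("65"); command_gripper(0); c=tips("shut")
cv2.imwrite("pics/tips.png",cv2.hconcat([cv2.resize(i[60:200,150:270,::-1],None,fx=2.2,fy=2.2) for i in(a,b,c)]))
```

```text
open 0.08514450942156236 [0.5414 0.0656 0.1986] ahead pct [-0.0356 -0.0253 -0.0204] 885Traceback (most recent call last):
  File "<stdin>", line 8, in <module>
  File "<stdin>", line 6, in tips
    return _quantile_unchecked(
        a, q, axis, out, overwrite_input, method, keepdims, weights)
    return _ureduce(a,
                    func=_quantile_ureduce_func,
    ...<5 lines>...
                    overwrite_input=overwrite_input,
                    method=method)
    r = func(a, **kwargs)
    result = _quantile(arr,
                       quantiles=q,
    ...<2 lines>...
                       out=out,
                       weights=wgt)
    slices_having_nans = np.isnan(arr[-1, ...])
                                  ~~~^^^^^^^^^
IndexError: index -1 is out of bounds for axis 0 with size 0
```

The fingertips appear about 30 mm behind where the stated tool frame puts them. I'll measure this at several openings, with the top camera as well.

Run:
```python
from arm import *
im=[]
for g in(.085,.065,0):
    command_gripper(g); s=sense(); t=s["position"]
    for n in("scene","top"):
        p,d=camera(n); P=cloud(n,d); q=near(P,t[:2],.12,.4,.09); y=(q-t)@s["tcp_rot"]
        e=np.percentile(y[:,2],99.5); m=y[:,2]>e-.03
        print(n,round(s["finger_gap"],4),"tip ahead",e,"| last 30mm: y",np.percentile(y[m,1],[2,98]),"x",np.percentile(y[m,0],[2,98]),m.sum())
        if n=="scene": im.append(cv2.resize(p[60:200,150:270,::-1],None,fx=2.2,fy=2.2))
print(s["position"],s["tcp_rot"])
cv2.imwrite("pics/tips.png",cv2.hconcat(im))
```

```text
scene 0.085 tip ahead -0.022276460455161563 | last 30mm: y [-0.0564  0.0565] x [-0.0116  0.012 ] 198
top 0.085 tip ahead -0.06891446121513703 | last 30mm: y [0.0632 0.0736] x [-0.0137  0.002 ] 6
scene 0.0653 tip ahead -0.014893978206553395 | last 30mm: y [-0.046   0.0458] x [-0.0116  0.0094] 189
top 0.0653 tip ahead -0.0817837289464899 | last 30mm: y [0.0549 0.0677] x [-0.0142  0.0124] 20
scene 0.0001 tip ahead -0.01033181689729828 | last 30mm: y [-0.0135  0.0131] x [-0.0117  0.0077] 131
top 0.0001 tip ahead -0.09119181390812502 | last 30mm: y [0.0549 0.0604] x [-0.0119  0.0111] 21
[0.5425 0.0657 0.2   ] [[-0.1203  0.9927 -0.    ]
 [ 0.9927  0.1203 -0.    ]
 [-0.     -0.     -1.    ]]
```

View pics/tips.png

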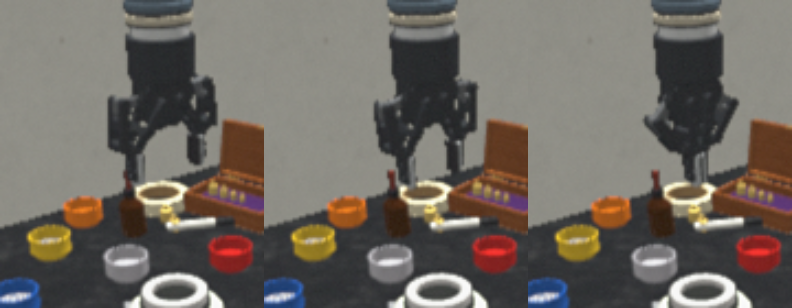

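The camera shows the fingertips roughly level with the reported TCP, not 25 mm ahead; sideways they're centred. I'll settle the vertical offset with a gentle touch on clear bench.

Run:
```python
from arm import *
xy=np.array([.46,.15]); movep(np.r_[xy,.06],Rz(xy)); 
hit=move_l(np.r_[xy,-.02],feed=.03,until_force=4); s=sense(); print(hit,s["position"],s["wrist_force"],s["finger_gap"],s["time_s"])
move_l(np.r_[xy,.1],feed=.25); s=sense(); print(s["position"],s["time_s"])
```

```text
True [ 0.46    0.15   -0.0044] [-0.1889 -1.0349  5.9251] -7.389217626865112e-06 12.6917
[0.4599 0.1501 0.1002] 13.2583
```

Contact came at a reported TCP height of −4.4 mm. The fingertips are therefore about 29 mm farther back than stated, which agrees with the camera. I'll correct for that and repeat the pan.

```bash
sed -i 's/movep(np.r_\[xy,h+.09\],R); move_l(np.r_\[xy,h\],feed=.12)/movep(np.r_[xy,top],R); move_l(np.r_[xy,h+.05],feed=.25); move_l(np.r_[xy,h],feed=.1)/' arm.py
python3 - <<'E'
from arm import *
sh=np.load("shaker.npy"); h=.001
pick((.5725,.2368),h,.15)
if sense()["finger_gap"]>.055:
    dz=lower(sh,.052+h,.15)
    if abs(dz)<.004: release(sh,.15)
s=sense(); print(s["finger_gap"],s["time_s"])
p,d=camera("scene"); cv2.imwrite("pics/s2.png",cv2.resize(p[60:290,80:330,::-1],None,fx=2.4,fy=2.4,interpolation=cv2.INTER_CUBIC))
E
```

```text
gap 0.06384811348872409 F 44.152501691132784 tcp [0.5732 0.2371 0.0023] t 16.225
gap held 0.0632811457554272
hit True dz 0.0012813154955127817 xy [0.5423 0.0657] F [-0.9446  0.6701  5.4224] t 19.05
0.08496017726026014 19.9333
```

View pics/s2.png

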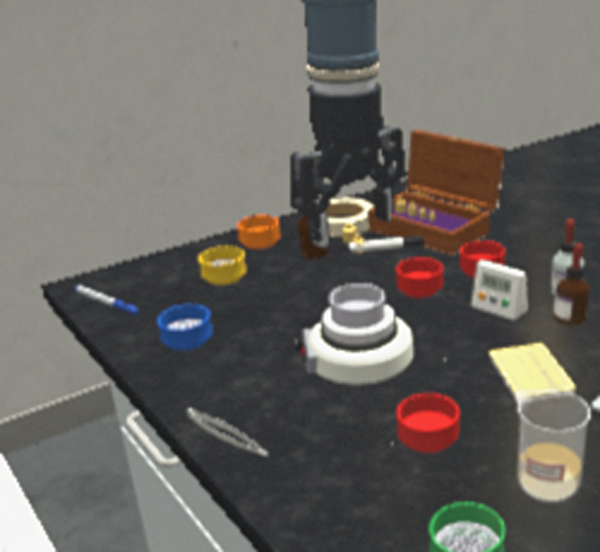

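The pan stands level in the head at (357,305). I'll check its rim by depth and use its axis for the blue sieve.

```bash
cat >> arm.py <<'E'
def rim(z,xy,w=.006):
    for n in("scene","top"):
        P=cloud(n,camera(n)[1]); q=near(P,xy,z-w,z+w,.04)
        if len(q)>15: print("rim",n,ring(q),np.percentile(q[:,2],[10,50,95]),len(q))
E
python3 - <<'E'
from arm import *
sh=np.load("shaker.npy"); h=.001
rim(.086,sh)
pick((.3987,.2442),h,.17)
if sense()["finger_gap"]>.055:
    dz=lower(sh,.078+h,.17)
    if abs(dz)<.004: release(sh,.18); sleep(.2); rim(.112,sh)
s=sense(); print(s["finger_gap"],s["time_s"])
E
```

```text
rim scene [0.5424 0.0661 0.0307] [0.0807 0.0842 0.0877] 120
gap 0.0637394900543204 F 42.57204467430711 tcp [0.3992 0.2446 0.0022] t 22.8417
gap held 0.06342762812296757
hit True dz 0.0012790537565348786 xy [0.5423 0.0657] F [-1.2267 -1.2349  6.7418] t 25.9083
rim scene [0.5423 0.0664 0.0305] [0.1065 0.1101 0.1133] 116
0.08490113778356889 27.1083
```

Blue is home: the rim's at the right height and on the axis. Green next.

Run:
```python
from arm import *
sh=np.load("shaker.npy"); h=.001
pick((.4278,-.2583),h,.19)
if sense()["finger_gap"]>.055:
    dz=lower(sh,.104+h,.19)
    if abs(dz)<.004: release(sh,.2); sleep(.2); rim(.138,sh)
s=sense(); print(s["finger_gap"],s["time_s"])
```

```text
gap 0.06306946416931106 F 43.87012966442853 tcp [ 0.4284 -0.2587  0.0019] t 30.3083
gap held 0.06340286012102064
hit True dz 0.0008914222767587854 xy [0.5424 0.0658] F [-1.6973 -0.3332  6.182 ] t 33.8083
rim scene [0.5425 0.0657 0.0305] [0.1329 0.1362 0.1394] 121
0.08522941720574927 34.9833
```

Run:
```python
from arm import *
for n in("scene","top"):
    P=cloud(n,np.load(n+"0.npz")["d"]); q=near(P,(.481,-.399),.033,.05,.03); print("knob",n,(q[:,:2].min(0)+q[:,:2].max(0))/2,np.ptp(q,axis=0),len(q))
    q=near(P,(.481,-.399),.008,.02,.045); print("flange",n,(q[:,:2].min(0)+q[:,:2].max(0))/2)
sh=np.load("shaker.npy"); h=.001
pick((.5177,.3777),h,.22)
if sense()["finger_gap"]>.055:
    dz=lower(sh,.130+h,.22)
    if abs(dz)<.004: release(sh,.25); sleep(.2); rim(.164,sh)
s=sense(); print(s["finger_gap"],s["time_s"])
```

```text
knob scene [ 0.4802 -0.3981] [0.0234 0.0238 0.0073] 134
flange scene [ 0.4811 -0.3975]
knob top [ 0.4811 -0.3985] [0.0195 0.0236 0.0121] 44
flange top [ 0.4773 -0.4028]
gap 0.06284356902199385 F 44.420583033934236 tcp [0.5185 0.3782 0.0022] t 38.2
gap held 0.06295733483134444
hit True dz 0.0011549467501794919 xy [0.5424 0.0657] F [-1.3279 -0.514   5.1457] t 41.725
rim scene [0.5424 0.0661 0.0306] [0.1587 0.1626 0.1651] 121
0.08505112684688569 43.0
```

Run:
```python
from arm import *
sh=np.load("shaker.npy"); h=.022
pick((.4807,-.3982),h,.25,open_=.06)
if .015<sense()["finger_gap"]<.04:
    dz=lower(sh,.156+h,.25)
    if abs(dz)<.004: release(sh,.28,.06); sleep(.2)
s=sense(); print(s["finger_gap"],s["time_s"])
away=np.array([.48,.3]); movep(np.r_[away,.28],Rz(away))
rim(.168,sh,.004); s=sense(); print(s["time_s"],s["wrist_force"])
p,d=camera("scene"); cv2.imwrite("pics/s3.png",cv2.resize(p[60:310,130:430,::-1],None,fx=2.4,fy=2.4,interpolation=cv2.INTER_CUBIC))
```

```text
gap 0.022898495210730486 F 39.13530886173248 tcp [ 0.481  -0.3985  0.0228] t 47.0167
gap held 0.023152687402609014
hit True dz 0.0006515701608337254 xy [0.5425 0.0658] F [-1.7973  0.9328  6.7285] t 51.025
0.05995672387830952 52.225
rim scene [0.5406 0.0627 0.0256] [0.1663 0.1696 0.1714] 183
rim top [0.5419 0.0649 0.0238] [0.1655 0.1683 0.1714] 255
53.2833 [-0.4478 -0.5267 -0.5674]
```

View pics/s3.png

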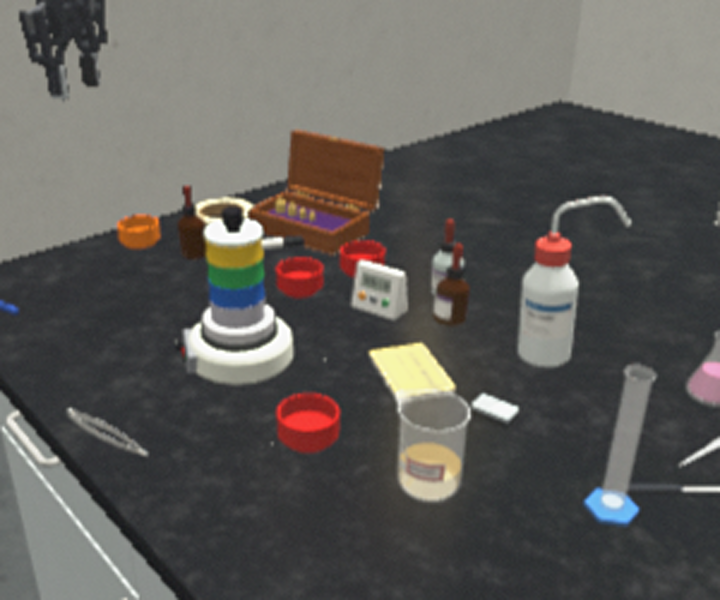

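The stack at (235,290) is straight and complete in the order steel, blue, green, yellow, lid. The beaker, bottles, cylinder and timer are all standing where they were, and the lid's flange is at 0.169 m (0.170 expected). I'm handing in.

```bash
python3 -c "
from rig import *
print(finish_job())"
```

```text
the job is handed in; nothing more can be done
None
```

The sieve stack is built on the shaker (pan, blue, green, yellow, lid, all nested and level), the bystanders are untouched in the last picture, and the job was handed in at about 53 s of the 104 s allowed; no verdict was returned.

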